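# Crack open the fuming box under the lamp

### The arm

A 7-joint arm with a two-finger parallel gripper is mounted at the origin on the work surface. World frame = base frame: x ahead of the robot, y to its left, z up, the work surface at z = 0. Lengths are in m, angles in degrees, forces in N, time in s.
With the tool pointing down it reaches from about 0.4 to 0.875 m from the base axis. Payload 19.3 kg.
Tool frame: the origin (TCP) lies on the centre line of the jaws, within the pads' length; the fingertips stand 17 mm ahead of it and the grasp point (between the pads) lies 2 mm behind it (bot.tip_reach is the distance from the TCP to the fingertips, in m); z points along the fingers, y is the line along which they close (so a half turn about z gives the same grasp; the last joint's range is limited). The gripper opens to 85 mm and grips with 20 to 120 N. Pads are 22 mm wide; open, the fingers measure 114 mm over their backs; the gripper's body (76 mm by 85 mm) begins 54 mm behind the grasp point. The pads swing forward as they close: fully open they stand 13 mm farther back than shut.
Start: joints at [71.264, 29.874, -2.08, 91.645, 1.215, 58.505, -6.463], TCP at [0.159, -0.605, 0.219] pointing down, gripper open.
Joint ranges: [-166.77, 166.77], [-17.47, 122.26], [-85.68, 81.53], [9.62, 139.38], [-72.42, 252.41], [9.2, 110.78], [-144.41, 144.41]. Speed limits (degrees/s): [108.29, 108.29, 136.94, 136.94, 172.46, 172.46, 172.46].

### API

Orientations are given as a 3x3 rotation matrix whose columns are the frame's x, y, z axes.
In Python, from workcell import bot gives the robot as it stands.
- The arm moves only by the shell command python3 -m creep 'ROWS' [OPENING]. ROWS is JSON, a list of rows, each a list of 2 entries, a list of its own where there are three numbers: the shift along the tool's x, y, z in mm, then the turn, a rotation vector about the tool's x, y, z in rad. A call has 1 to 8 rows; each row shifts and turns the commanded pose from where the row before left it, along the tool's axes as they then stand; what a row does not reach is not made up. A row lasts 1/10 s, in which the tool goes at most 50 mm and 8.59 degrees, less where a joint would pass 70% of its speed; a pose out of reach is approached as far as the arm can. A call with a gripper value outside its range is refused whole. OPENING is the opening, from 0 (shut) to 1 (fully open), set as the call begins (- or left out, the last holds). The fingers move at their own pace and stop on an object; the grip force is fixed at half the most. Time passes only in rows, so rows that do not move let the fingers close. It gives the time, the measured TCP pose, the force, the opening and the grip force at its end, in the units of the state.
- bot.get_state(): the state, without advancing time (a new reading comes with each control period).
- bot.grab_frame(name): name is "side" or "top" or "wrist"; returns (picture, depth): 420x560x3 uint8, red, green, blue; 420x560 float32, m along the optical axis (not along the pixel's ray), 0 where there is no reading.
- bot.calibration(name): a dict with "mtx" (3x3 intrinsics, pixels), "rvec" (rotation vector, rad) and "tvec" (3), from world to camera coordinates, as OpenCV has them; the wrist camera has in their place "hand_eye" (4x4, takes a point from camera to tool coordinates, whose origin is the TCP and whose axes are the flange's). Camera axes: x right, y down, z forward; pixel columns grow to the right and rows downward; lengths in m; the calibration is good to about 2 mm. A picture is of the moment at which its call begins: read the wrist's pose just before it. calibration takes no time and is no camera call.
- bot.hand_in(): hands the job in; it is judged then, once.
The state is a dict: "time_s": time; "q": joint angles; "joint_velocities": joint speeds; "effort": joint torques, N m; "ee_pos": TCP position; "ee_rot": TCP orientation; "ft_force": force on the tool from outside, world axes, zero at the start; "torque": the same for the moment, N m; "width": opening from 0.0 (shut) to 1.0 (fully open); "grip_force": force on a finger pad.
Only numpy, scipy, OpenCV 4.12 (cv2) and the standard library are available. Lean on these libraries where they do the work, as an engineer would, in place of code of your own. Each camera call takes 0.05 s, during which the arm holds its last target. There are 200 camera calls.

### The job

We want to judge the colour of the oak pieces in the grey fuming box without letting the fumes out. First swivel and tilt the work lamp so that it points straight at the middle of the box's front edge, just under the lid; then break the lid free from its sticky rubber seal and raise its front edge about 6 cm, never past 10 cm. Finish still holding the lid still at that gap (it falls shut if let go), with the lamp left aimed and the other things on the bench left where they are.

Things in the scene. Friction and masses are not known exactly. Their poses are not given: they have to be found in the camera images.
- lamp_swivel (a joint): Swivel of the lamp's U-yoke on its heavy round base (base 156 mm across, it does not move), about the upright axis through point lamp_pivot, in rad, counter-clockwise from above positive, range -0.6 to 2.6. Stiff (0.2 N m of friction): it stays where it is put.
- lamp_tilt (a joint): Tilt of the lamp's head in the yoke, about the level axis through point lamp_pivot across the head, in rad: 0 when the light shines level, positive when it shines downward, range -0.7 to 0.9. Stiff (0.22 N m of friction): it stays where it is put.
- lamp_pivot (a point): Centre of the lamp's head, 200 mm above the bench, where the swivel and tilt axes cross; it does not move. The head is a black LED floodlight, 40 mm deep, 156 mm wide, 100 mm high. This point's axes turn with the head: x points along the light beam (out of the lens), y along the tilt axis to the head's left, z to the head's top. The beam's middle line passes through this point.
- lamp_lens (a point): Middle of the lamp's front glass, 22 mm from lamp_pivot along the beam; the same axes.
- lamp_handle (a point): Middle of the black round bar handle on top of the lamp's head: bar 14 mm thick, 116 mm long, parallel to the tilt axis, its middle 85 mm from lamp_pivot on the head's top side, with 28 mm of free space between the bar and the head's top. The same axes as lamp_pivot. Can be pinched from above with the fingers in front of and behind the bar.
- box_mouth (a point): Middle of the front edge of the grey sheet-steel fuming box, just under its lid, at the height of the tub's rim (116 mm above the bench): the point to aim the lamp at. The box is 220 mm deep, 300 mm wide and fixed. Axes of the box: x from its front to its back (hinged) side, y to the left, z up. A black rubber gasket 6 mm high lies on the rim.
- box_lid (a joint): Opening angle of the lid about its hinges at the back, in rad: 0 shut, growing as the front rises, up to 1.3; 0.25 rad lifts the front edge by 60 mm. The lid weighs about 0.5 kg (0.35 to 0.7), 2 to 4 N at the handle, and falls shut, or to a gap of at most 25 mm, if let go. The rubber gasket sticks: see lid_front.
- lid_handle (a point): Middle of the steel bar handle on the lid: round bar 14 mm thick, 120 mm long, parallel to the hinge line, 40 mm above the lid's top sheet (33 mm free under the bar), 205 mm in front of the hinge line and 46 mm above it when shut (168 mm above the bench). Axes of the lid: x from the lid's front to its back, y along the bar, z up from the lid. Can be pinched from above with the fingers in front of and behind the bar.
- lid_hinge (a point): Middle of the lid's hinge line, at the back of the box, 122 mm above the bench; axes of the lid.
- lid_front (a point): Middle of the lid's front edge, underside, 238 mm from the hinge line; axes of the lid. Breaking the lid free of its tacky gasket takes 14 to 22 N upward at the handle in all (it varies), reached within the first millimetres of rise; this has halved after 5 to 8 mm, is a light drag up to 30 mm of rise, and beyond that only the lid's weight is left.
- brush_pot: Bystander: black pot 56 mm across, 62 mm high, with a brush handle leaning out to 130 mm. Origin under its centre.
- wash_bottle: Bystander: clear squeeze bottle 44 mm across, 125 mm high. Origin under its centre.
- stain_jar: Bystander: amber glass jar 62 mm across, 85 mm high. Origin under its centre.
- wax_tin: Bystander: flat steel tin 78 mm across, 31 mm high. Origin under its centre.
- rosette: Bystander: carved cream flower ornament 70 mm across, 25 mm high. Origin under its centre.
- sanding_block: Bystander: cork sanding block 97 x 48 x 29 mm. Origin under its centre.
- filling_knife: Bystander: filling knife, 240 mm long, lying flat. Origin under its middle.

How it is judged:
By the outcome, as a careful person would: the job done as asked, in the order asked, and still so for the second after the job is handed in, while the arm keeps its last pose, push and grip.
It also fails if it takes over 45 s, if anything falls off the work surface, if the arm or the gripper's body presses on something with over 40 N, if the wrist force passes 120 N, or if a joint passes its speed limit or range.

## Working session

There is one attempt and no reset: what is moved stays moved. The work goes in short steps, Python scripts to look and compute and a shell command to move; the robot and the scene stay as the last step left them, time stands still between calls to the robot, and variables do not carry over. Pictures are saved under pics/ and viewed, at most 10 in all, crops included, and the job is handed in when it is done.

```bash
ls; mkdir -p pics; python3 - <<'E'
from workcell import bot
import cv2,numpy as np
for n in ("top","side"):
    p,d=bot.grab_frame(n); cv2.imwrite(f"pics/{n}0.png",p[:,:,::-1]); np.savez(f"{n}0.npz",p=p,d=d)
    c=bot.calibration(n); R=cv2.Rodrigues(np.array(c["rvec"]))[0]; print(n,-R.T@np.ravel(c["tvec"]),R[2],c["mtx"])
s=bot.get_state(); print(s); print(bot.calibration("wrist"))
E
```

```text
pics
top [0.42391672 0.00428098 1.69971997] [ 0.10198523 -0.01447312 -0.99468062] [[512.53822357   0.         275.56369249]
 [  0.         512.53822357 202.64966081]
 [  0.           0.           1.        ]]
side [0.02270596 0.9043447  0.79163085] [ 0.43794974 -0.74237398 -0.50703145] [[409.92975212   0.         276.94094709]
 [  0.         409.92975212 203.2849822 ]
 [  0.           0.           1.        ]]
{'time_s': 0.1, 'q': array([71.26334082, 29.90759304, -2.08065976, 91.66748678,  1.2143062 ,
       58.50604097, -6.46622001]), 'joint_velocities': array([ 0.03135669, -0.13548741,  0.07089793, -0.08800967, -0.03849693,
       -0.04726572,  0.04688402]), 'effort': array([ 2.56613013e-03, -9.28502870e+01,  1.98402666e+00, -3.70532012e+01,
        1.81501696e-02,  5.47378397e-03,  8.59866248e-06]), 'ee_pos': array([ 0.15863739, -0.60422254,  0.21808223]), 'ee_rot': array([[ 9.67224690e-01,  2.53921818e-01, -3.31558019e-04],
       [ 2.53922024e-01, -9.67224200e-01,  9.76342773e-04],
       [-7.27762079e-05, -1.02853272e-03, -9.99999468e-01]]), 'ft_force': array([0.70289062, 0.09755238, 0.48802256]), 'torque': array([-0.00094124, -0.01128232,  0.02721991]), 'grip_force': 0.0, 'width': 0.9994700182400187}
{'mtx': array([[333.99847074,   0.        , 275.69662557],
       [  0.        , 333.99847074, 209.34666627],
       [  0.        ,   0.        ,   1.        ]]), 'hand_eye': array([[-3.67020441e-04, -9.62585275e-01, -2.70978697e-01,
         6.78514325e-02],
       [ 9.99999865e-01, -2.53688078e-04, -4.53260660e-04,
        -6.59066633e-04],
       [ 3.67557972e-04, -2.70978827e-01,  9.62585238e-01,
        -1.54514867e-01],
       [ 0.00000000e+00,  0.00000000e+00,  0.00000000e+00,
         1.00000000e+00]])}
```

View pics/top0.png

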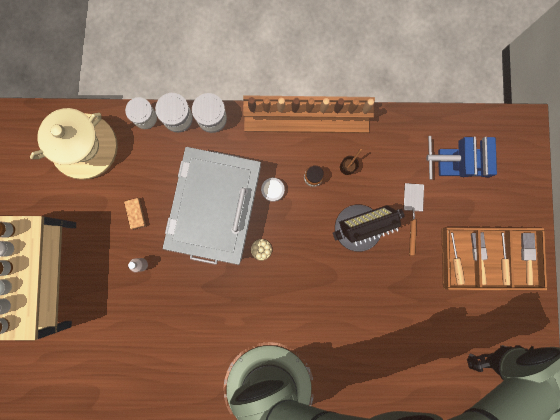

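View pics/side0.png

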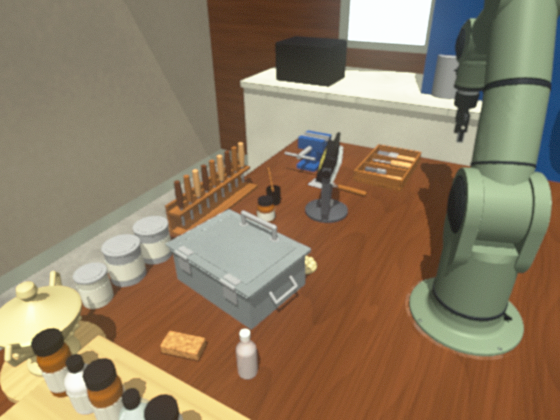

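The top view shows the box at (212,206), with its handle bar at (243,209) and hinge side on the left. The lamp base is at (357,228), with the head across (337–402, 210–240). The robot's hand is parked at the right. In the side view the box is at (240,265) and the lamp at (328,180). Next I zoom in on the lamp and the box and measure both.

```bash
cat > h.py <<'E'
from workcell import bot
import cv2,numpy as np
def cam(n,s=None):
    c=bot.calibration(n)
    if n=="wrist":
        H=np.array(c["hand_eye"]); R=s["ee_rot"]@H[:3,:3]; o=s["ee_rot"]@H[:3,3]+s["ee_pos"]
    else:
        Rc=cv2.Rodrigues(np.array(c["rvec"]))[0]; R=Rc.T; o=-R@np.ravel(c["tvec"])
    return c["mtx"],R,o          # R: camera->world
def cloud(d,C):
    K,R,o=C; v,u=np.mgrid[:d.shape[0],:d.shape[1]]
    P=np.dstack([(u-K[0,2])/K[0,0]*d,(v-K[1,2])/K[1,1]*d,d])
    W=P@R.T+o; W[d<=0]=np.nan; return W
def onplane(u,v,z,C):
    K,R,o=C; r=R@[(u-K[0,2])/K[0,0],(v-K[1,2])/K[1,1],1]; return o+r*(z-o[2])/r[2]
E
python3 - <<'E'
from h import *
p=np.load("top0.npz"); W=cloud(p["d"],cam("top"))
a=p["p"][130:270,155:435,::-1]; b=np.load("side0.npz")["p"][120:240,270:390,::-1]
A=cv2.resize(a,None,fx=2.8,fy=2.8,interpolation=cv2.INTER_CUBIC); cv2.imwrite("pics/c1.png",A)
cv2.imwrite("pics/c2.png",cv2.resize(b,(600,600),interpolation=cv2.INTER_CUBIC))
z=W[...,2]
# lid: largest region with z .11-.14 
m=((z>.112)&(z<.14)).astype(np.uint8); m[:,:155]=0;m[:,275:]=0; m[:140]=0; m[270:]=0
q=W[m>0]; print(len(q),np.median(q[:,2])); r=cv2.minAreaRect(q[:,:2].astype(np.float32)); print("lid",r); print(cv2.boxPoints(r))
m=(z>.15)&(z<.19); m[:,:155]=0;m[:,275:]=0;m[:140]=0; m[270:]=0
q=W[m]; print("handle",len(q),np.median(q[:,2])); r=cv2.minAreaRect(q[:,:2].astype(np.float32));print(r,cv2.boxPoints(r))
m=(z>.008)&(z<.04); m[:195]=0;m[260:]=0;m[:,:325]=0;m[:,405:]=0
q=W[m]; print("base",len(q)); print(cv2.minEnclosingCircle(q[:,:2].astype(np.float32)))
m=(z>.15); m[:195]=0;m[260:]=0;m[:,:325]=0;m[:,412:]=0
q=W[m]; print("head",len(q),np.percentile(q[:,2],[0,50,90,100])); r=cv2.minAreaRect(q[:,:2].astype(np.float32));print(r)
for lo in np.arange(.15,.31,.01):
    k=q[(q[:,2]>=lo)&(q[:,2]<lo+.01)]
    if len(k): print(round(lo,2),len(k),k[:,:2].mean(0).round(3))
E
```

```text
8046 0.13042637107011446
lid ((0.5783389806747437, 0.17962348461151123), (0.2474709451198578, 0.325380802154541), 78.8725357055664)
[[0.39482713 0.0896122 ]
 [0.7140908  0.0268162 ]
 [0.76185083 0.26963478]
 [0.44258714 0.33243078]]
handle 204 0.1741763277206373
((0.5598194003105164, 0.09300722181797028), (0.014065775088965893, 0.1313493251800537), 78.92337799072266) [[0.494017   0.09872287]
 [0.62291944 0.07348783]
 [0.6256218  0.08729158]
 [0.49671936 0.11252662]]
base 809
((0.5196449160575867, -0.3161948323249817), 0.16623173654079437)
head 1576 [0.15309558 0.24591738 0.28574133 0.29415882]
((0.5144831538200378, -0.29436400532722473), (0.08248098939657211, 0.2076844871044159), 19.41181755065918)
0.15 3 [ 0.553 -0.28 ]
0.16 52 [ 0.545 -0.274]
0.17 83 [ 0.545 -0.278]
0.18 66 [ 0.538 -0.272]
0.19 67 [ 0.535 -0.273]
0.2 98 [ 0.525 -0.277]
0.21 127 [ 0.518 -0.284]
0.22 121 [ 0.516 -0.286]
0.23 96 [ 0.502 -0.29 ]
0.24 229 [ 0.505 -0.284]
0.25 368 [ 0.516 -0.295]
0.26 21 [ 0.503 -0.275]
0.27 13 [ 0.494 -0.291]
0.28 185 [ 0.493 -0.301]
0.29 47 [ 0.493 -0.302]
```

View pics/c1.png

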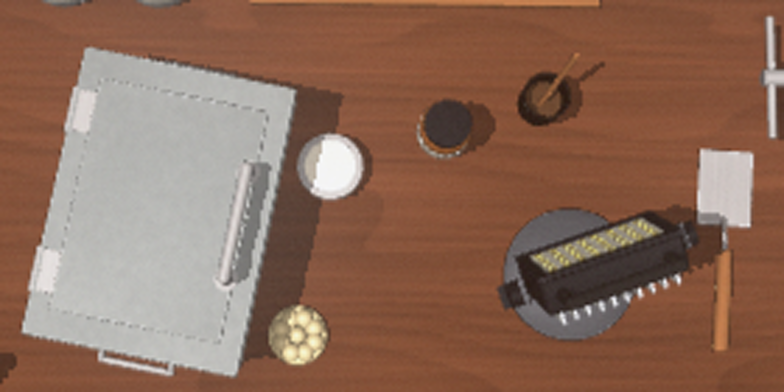

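View pics/c2.png

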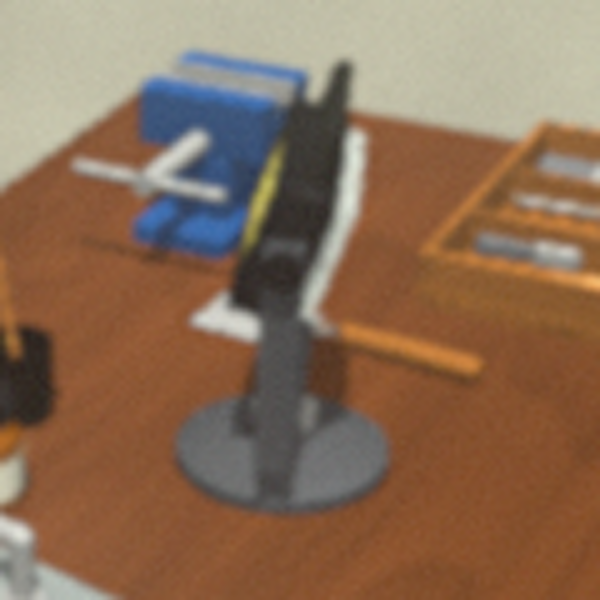

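The lens (yellow LEDs) faces +x, tilted up, with the handle leaning back. The base disc is centred near crop (570,275). The box front faces the lamp. I'll fix the lamp points more precisely, then hover over the lamp with the wrist camera.

```bash
cat >> h.py <<'E'
from scipy.linalg import logm,expm
from scipy.spatial.transform import Rotation as Ro
def T(R,p):
    M=np.eye(4); M[:3,:3]=R; M[:3,3]=p; return M
def toolR(yaw,tilt=0):
    """tool y along level dir 'yaw' (deg); tool z opposite head top for tilt (rad, + = light down)"""
    c,s=np.cos(np.radians(yaw)),np.sin(np.radians(yaw))
    b=np.array([c,s,0]); up=np.array([0,0,1.])
    y=b*np.cos(tilt)-up*np.sin(tilt); z=-(up*np.cos(tilt)+b*np.sin(tilt)); return np.c_[np.cross(y,z),y,z]
def rows(A,B,N):
    D=np.linalg.inv(A)@B; S=expm(np.real(logm(D))/N)
    print(N,"x",(S[:3,3]*1000).round(1).tolist(),Ro.from_matrix(S[:3,:3]).as_rotvec().round(4).tolist())
def cur():
    s=bot.get_state(); return T(s["ee_rot"],s["ee_pos"])
E
python3 - <<'E'
from h import *
p=np.load("top0.npz"); C=cam("top"); W=cloud(p["d"],C)
I=p["p"].astype(int); z=W[...,2]
m=((z>.004)&(z<.035)&(I.max(2)-I.min(2)<25)&(I.max(2)<130)).astype(np.uint8); m[:190]=0;m[262:]=0;m[:,:325]=0;m[:,400:]=0
q=W[m>0]; print(len(q),np.percentile(q[:,2],[10,50,90]))
# circle: hull points
h=cv2.convexHull(q[:,:2].astype(np.float32)); print(cv2.minEnclosingCircle(h))
print("tilt-axis ends", onplane(155+512/2.8,130+293/2.8,.2,C), onplane(155+688/2.8,130+235/2.8,.2,C))
k=(z>.27)&(z<.30); k[:195]=0;k[260:]=0;k[:,:325]=0;k[:,412:]=0
q=W[k]; print("bar",cv2.minAreaRect(q[:,:2].astype(np.float32)),np.median(q[:,2]))
rows(cur(),T(toolR(19.4),[.47,-.31,.42]),16)
E
```

```text
655 [0.0118567 0.0187409 0.0248393]
((0.5162124633789062, -0.2936263978481293), 0.07806128263473511)
tilt-axis ends [ 0.48511775 -0.20066412  0.2       ] [ 0.54754056 -0.38652321  0.2       ]
bar ((0.49394917488098145, -0.30054497718811035), (0.017341697588562965, 0.1295010894536972), 20.0106201171875) 0.2869343597226639
16 x [28.9, 8.1, -12.6] [-0.0001, -0.0, -0.1033]
```

```bash
python3 -m creep '[[[29,8,-13],[0,0,-0.1033]],[[29,8,-13],[0,0,-0.1033]],[[29,8,-13],[0,0,-0.1033]],[[29,8,-13],[0,0,-0.1033]],[[29,8,-13],[0,0,-0.1033]],[[29,8,-13],[0,0,-0.1033]],[[29,8,-13],[0,0,-0.1033]],[[29,8,-13],[0,0,-0.1033]]]' 1; python3 -m creep '[[[29,8,-13],[0,0,-0.1033]],[[29,8,-13],[0,0,-0.1033]],[[29,8,-13],[0,0,-0.1033]],[[29,8,-13],[0,0,-0.1033]],[[29,8,-13],[0,0,-0.1033]],[[29,8,-13],[0,0,-0.1033]],[[29,8,-13],[0,0,-0.1033]],[[29,8,-13],[0,0,-0.1033]]]'; python3 -m creep '[[[0,0,0],[0,0,0]],[[0,0,0],[0,0,0]]]'; python3 - <<'E'
from h import *
s=bot.get_state(); p,d=bot.grab_frame("wrist"); cv2.imwrite("pics/w1.png",p[:,:,::-1]); C=cam("wrist",s); W=cloud(d,C); z=W[...,2]
k=(np.hypot(W[...,0]-.494,W[...,1]+.3005)<.09)&(z>.262)&(z<.31)
q=W[k]; print(len(q), np.percentile(q[:,2],[1,50,99])); q=q[q[:,2]>.278]; print(cv2.minAreaRect(q[:,:2].astype(np.float32)),q.mean(0))
np.savez("w1.npz",p=p,d=d); print(s["ee_pos"],s["q"])
E
```

```text
time_s: 0.9
ee_pos: [0.3795, -0.5237, 0.3226]
ee_rot: [[0.465, 0.885, -0.0], [0.885, -0.465, 0.001], [0.0, -0.001, -1.0]]
ft_force: [0.6, 1.5, -0.4]
width: 0.999
grip_force: 0.0
time_s: 1.7
ee_pos: [0.4689, -0.3071, 0.4267]
ee_rot: [[-0.337, 0.942, -0.001], [0.942, 0.337, 0.0], [0.001, -0.0, -1.0]]
ft_force: [1.2, -0.7, 0.4]
width: 1.0
grip_force: 0.0
time_s: 1.9
ee_pos: [0.4686, -0.3084, 0.4267]
ee_rot: [[-0.332, 0.943, 0.0], [0.943, 0.332, -0.001], [-0.001, -0.0, -1.0]]
ft_force: [-0.0, -0.6, 0.6]
width: 1.001
grip_force: 0.0
2144 [0.26508037 0.28587683 0.28813214]
((0.4923124611377716, -0.2993534505367279), (0.014997834339737892, 0.12797591090202332), 19.241806030273438) [ 0.4901438  -0.2955255   0.28552603]
[ 0.46862608 -0.30843892  0.42671972] [ 48.82417342  17.43843141 -29.32841242  81.98572939   8.53535894
  82.76333919  38.94868119]
```

View pics/w1.png

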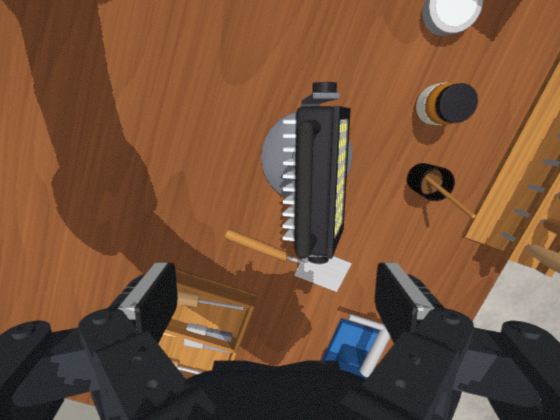

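The wrist view shows the lamp head at (320,180), with fins on the left, the yellow lens on the right and the handle bar along (305,120–250). Its centre (0.492,-0.299), top 0.288 and yaw 19.2° agree with the top view, and the tilt works out at about −0.29. Approach along the head's axis.

```bash
python3 - <<'E'
from h import *
piv=np.array([.5162,-.2936,.2])
R=toolR(19.2,-.29); up=-R[:,2]; bar=piv+.085*up; print(bar)
A=T(R,bar-.09*R[:,2]); B=T(R,bar+.002*R[:,2])
rows(cur(),A,4); rows(A,B,5)
E
```

```text
[ 0.49324605 -0.30159341  0.28145073]
4 x [-0.3, -1.5, 14.6] [-0.0727, -0.0001, 0.0005]
5 x [-0.0, -0.0, 18.4] [0.0, 0.0, 0.0]
```

```bash
python3 -m creep '[[[0,-1.5,14.6],[-0.0727,0,0]],[[0,-1.5,14.6],[-0.0727,0,0]],[[0,-1.5,14.6],[-0.0727,0,0]],[[0,-1.5,14.6],[-0.0727,0,0]],[[0,0,10],[0,0,0]],[[0,0,20],[0,0,0]],[[0,0,20],[0,0,0]],[[0,0,0],[0,0,0]]]'; python3 - <<'E'
from h import *
piv=np.array([.5162,-.2936,.2])
R=toolR(19.2,-.29); rows(cur(),T(R,piv-.083*R[:,2]),3)
E
```

```text
time_s: 2.75
ee_pos: [0.4824, -0.303, 0.3178]
ee_rot: [[-0.333, 0.905, 0.267], [0.943, 0.318, 0.098], [0.004, 0.284, -0.959]]
ft_force: [-0.3, -0.4, -0.9]
width: 1.0
grip_force: 0.0
3 x [-0.8, -0.0, 13.3] [-0.0007, -0.0016, 0.001]
```

```bash
python3 -m creep '[[[-0.8,0,13.3],[0,0,0]],[[-0.8,0,13.3],[0,0,0]],[[-0.8,0,13],[0,0,0]],[[0,0,0],[0,0,0]],[[0,0,0],[0,0,0]]]'; python3 -m creep '[[[0,0,0],[0,0,0]],[[0,0,0],[0,0,0]],[[0,0,0],[0,0,0]],[[0,0,0],[0,0,0]],[[0,0,0],[0,0,0]],[[0,0,0],[0,0,0]],[[0,0,0],[0,0,0]],[[0,0,0],[0,0,0]]]' 0; python3 - <<'E'
from h import *
piv=np.array([.5162,-.2936,.2])
A=cur(); R=toolR(19.2,-.29); print((A[:3,3]-(piv-.083*R[:,2]))*1000)
# mouth estimate
yb=78.9; x=np.array([np.cos(np.radians(yb)),np.sin(np.radians(yb)),0]); 
for L in (.205-.22,.205-.232): 
    m=np.array([.5598,.0930,0])+x*L; m[2]=.116; v=m-piv; yaw=np.degrees(np.arctan2(v[1],v[0])); tl=np.arctan2(-v[2],np.hypot(v[0],v[1])); print(m,yaw,tl)
    q=np.radians(yaw-19.2)
# swivel by rotation about vertical through pivot
N=16
def about(ax,ang): M=np.eye(4); Q=Ro.from_rotvec(np.array(ax)*ang).as_matrix(); return T(Q,piv-Q@piv)
B=about([0,0,1],np.radians(yaw-19.2))@A; rows(A,B,N)
c=np.radians(yaw+90); D=about([np.cos(c),np.sin(c),0],tl+.29)@B; rows(B,D,8)
E
```

```text
time_s: 3.25
ee_pos: [0.4941, -0.302, 0.2821]
ee_rot: [[-0.333, 0.904, 0.27], [0.943, 0.318, 0.096], [0.0, 0.287, -0.958]]
ft_force: [-0.6, 0.8, 0.4]
width: 0.996
grip_force: 0.0
time_s: 4.05
ee_pos: [0.4941, -0.3021, 0.2822]
ee_rot: [[-0.332, 0.904, 0.27], [0.943, 0.318, 0.095], [0.0, 0.287, -0.958]]
ft_force: [0.1, 0.1, 0.6]
width: 0.001
grip_force: 0.0
[ 0.28512805 -0.69326817  2.6898864 ]
[0.55691217 0.07828061 0.116     ] 83.75234154590048 0.22087409140685882
[0.55460191 0.0665051  0.116     ] 83.9129354719966 0.22791968542977906
16 x [-1.7, 0.1, 0.0] [0.0, 0.0202, -0.0676]
8 x [-0.0, 5.5, 0.2] [0.0647, 0.0002, 0.0001]
```

The gripper closed on nothing, so I look.

```bash
python3 - <<'E'
from h import *
s=bot.get_state(); p,d=bot.grab_frame("wrist"); a=p[:,:,::-1]
b,_=bot.grab_frame("side"); b=cv2.resize(b[100:240,260:400,::-1],(420,420),interpolation=cv2.INTER_CUBIC)
cv2.imwrite("pics/w2.png",cv2.resize(np.hstack([np.clip(a.astype(int)*2,0,255).astype(np.uint8),b]),(800,343)))
E
```

```text
(no output)
```

View pics/w2.png

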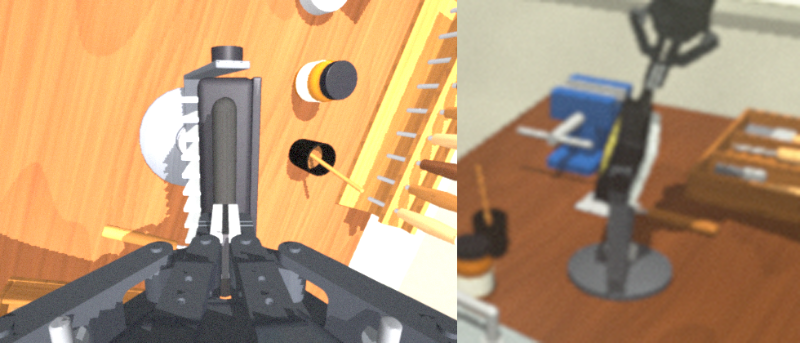

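```bash
python3 - <<'E'
from h import *
s=bot.get_state(); p,d=bot.grab_frame("wrist"); C=cam("wrist",s); W=cloud(d,C)
K,R,o=C
def pr(P): q=R.T@(P-o); return (K@q/q[2])[:2].round(0),q[2].round(3)
e=s["ee_pos"];z=s["ee_rot"][:,2]; print("tcp",pr(e),"tip",pr(e+.017*z))
L=(W-e)@s["ee_rot"]
for v in range(110,300,10): print(v,[(u,np.round(L[v,u]*1000).tolist()) for u in (270,278,290)])
E
```

```text
tcp (array([278., 259.]), np.float64(0.168)) tip (array([277., 246.]), np.float64(0.184))
110 [(270, [72.0, -4.0, 37.0]), (278, [72.0, 0.0, 37.0]), (290, [72.0, 7.0, 36.0])]
120 [(270, [67.0, -4.0, 0.0]), (278, [67.0, 0.0, 1.0]), (290, [67.0, 7.0, 36.0])]
130 [(270, [63.0, -3.0, -5.0]), (278, [63.0, 0.0, -4.0]), (290, [62.0, 7.0, 36.0])]
140 [(270, [59.0, -3.0, -5.0]), (278, [59.0, 0.0, -4.0]), (290, [56.0, 7.0, 36.0])]
150 [(270, [55.0, -3.0, -5.0]), (278, [54.0, 0.0, -3.0]), (290, [51.0, 7.0, 37.0])]
160 [(270, [50.0, -4.0, -5.0]), (278, [50.0, 0.0, -3.0]), (290, [45.0, 7.0, 37.0])]
170 [(270, [46.0, -4.0, -4.0]), (278, [46.0, 0.0, -5.0]), (290, [39.0, 7.0, 37.0])]
180 [(270, [41.0, -4.0, -5.0]), (278, [41.0, 0.0, -5.0]), (290, [33.0, 7.0, 37.0])]
190 [(270, [36.0, -4.0, -4.0]), (278, [37.0, 0.0, -5.0]), (290, [27.0, 7.0, 36.0])]
200 [(270, [32.0, -4.0, -5.0]), (278, [32.0, 0.0, -5.0]), (290, [21.0, 7.0, 36.0])]
210 [(270, [27.0, -4.0, -6.0]), (278, [27.0, 0.0, -4.0]), (290, [15.0, 8.0, 37.0])]
220 [(270, [22.0, -4.0, -4.0]), (278, [22.0, 0.0, -5.0]), (290, [9.0, 8.0, 36.0])]
230 [(270, [17.0, -4.0, -6.0]), (278, [17.0, 0.0, -5.0]), (290, [2.0, 8.0, 37.0])]
240 [(270, [12.0, -4.0, -5.0]), (278, [12.0, 0.0, -4.0]), (290, [-4.0, 8.0, 36.0])]
250 [(270, [12.0, -4.0, -17.0]), (278, [11.0, 0.0, -15.0]), (290, [12.0, 5.0, -17.0])]
260 [(270, [12.0, -3.0, -28.0]), (278, [12.0, -0.0, -27.0]), (290, [12.0, 5.0, -27.0])]
270 [(270, [12.0, -3.0, -36.0]), (278, [12.0, -0.0, -36.0]), (290, [12.0, 5.0, -37.0])]
280 [(270, [12.0, -3.0, -45.0]), (278, [12.0, -0.0, -45.0]), (290, [11.0, 4.0, -44.0])]
290 [(270, [11.0, -3.0, -50.0]), (278, [10.0, -0.0, -49.0]), (290, [13.0, 4.0, -54.0])]
```

```bash
python3 - <<'E'
from h import *
s=bot.get_state(); p,d=bot.grab_frame("wrist"); C=cam("wrist",s); W=cloud(d,C); L=(W-s["ee_pos"])@s["ee_rot"]*1000
print(bot.tip_reach, s["width"], s["grip_force"], s["ft_force"])
for v in range(238,262,2): print(v,[tuple(np.round(L[v,u]).astype(int)) for u in range(250,312,6)])
a=cv2.resize(p[190:330,190:370,::-1],(720,560),interpolation=cv2.INTER_CUBIC); cv2.imwrite("pics/w3.png",np.clip(a.astype(int)*2.2,0,255).astype(np.uint8))
E
```

```text
0.017 8.13450059807673e-05 0.0 [ 0.54732334  0.32920476 -0.01685678]
238 [(np.int64(-3), np.int64(-17), np.int64(38)), (np.int64(-3), np.int64(-13), np.int64(37)), (np.int64(12), np.int64(-8), np.int64(-2)), (np.int64(13), np.int64(-5), np.int64(-5)), (np.int64(13), np.int64(-2), np.int64(-4)), (np.int64(13), np.int64(1), np.int64(-4)), (np.int64(12), np.int64(4), np.int64(-3)), (np.int64(-3), np.int64(9), np.int64(37)), (np.int64(-3), np.int64(13), np.int64(37)), (np.int64(-3), np.int64(16), np.int64(38)), (np.int64(-2), np.int64(20), np.int64(36))]
240 [(np.int64(-4), np.int64(-17), np.int64(38)), (np.int64(-4), np.int64(-13), np.int64(36)), (np.int64(11), np.int64(-8), np.int64(-1)), (np.int64(12), np.int64(-5), np.int64(-4)), (np.int64(12), np.int64(-2), np.int64(-4)), (np.int64(12), np.int64(1), np.int64(-4)), (np.int64(11), np.int64(4), np.int64(-2)), (np.int64(-4), np.int64(9), np.int64(36)), (np.int64(-4), np.int64(13), np.int64(37)), (np.int64(-4), np.int64(16), np.int64(36)), (np.int64(-9223372036854775808), np.int64(-9223372036854775808), np.int64(-9223372036854775808))]
2
[... 4349 characters left out ...]
(37)), (np.int64(-16), np.int64(13), np.int64(36)), (np.int64(-16), np.int64(17), np.int64(37)), (np.int64(-16), np.int64(20), np.int64(37))]
260 [(np.int64(-18), np.int64(-17), np.int64(39)), (np.int64(-17), np.int64(-13), np.int64(37)), (np.int64(12), np.int64(-7), np.int64(-28)), (np.int64(12), np.int64(-4), np.int64(-27)), (np.int64(12), np.int64(-2), np.int64(-27)), (np.int64(12), np.int64(1), np.int64(-27)), (np.int64(12), np.int64(3), np.int64(-28)), (np.int64(-17), np.int64(9), np.int64(36)), (np.int64(-17), np.int64(13), np.int64(37)), (np.int64(-18), np.int64(17), np.int64(38)), (np.int64(-17), np.int64(20), np.int64(37))]<stdin>:4: RuntimeWarning: invalid value encountered in cast
```

View pics/w3.png

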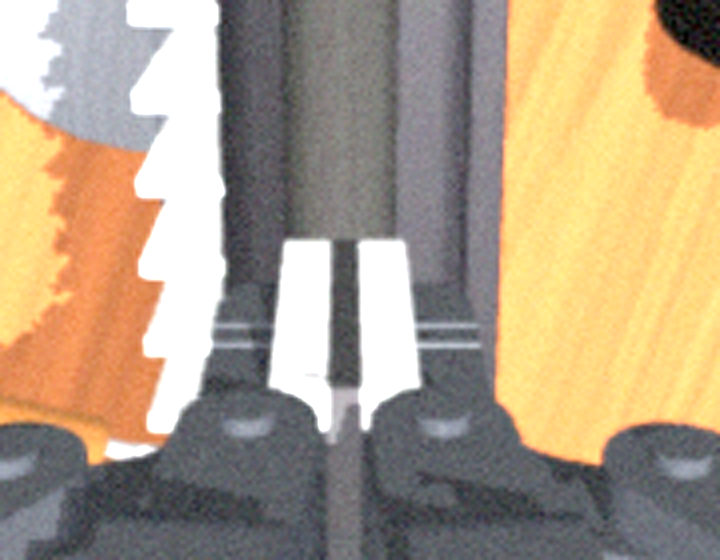

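The crop shows the fingers shut about 9 mm above the bar. The fingertips are really near tool z = −14 mm, not +17, so the reported TCP lies about 31 mm beyond the real one. The bar position itself agrees between both cameras. I open, go 33 mm further (the head top is at +37, so the tips keep about 18 mm of clearance), and close again.

```bash
python3 -m creep '[[[0,0,0],[0,0,0]],[[0,0,0],[0,0,0]],[[0,0,0],[0,0,0]],[[0,0,0],[0,0,0]],[[0,0,0],[0,0,0]],[[0,0,0],[0,0,0]],[[0,0,0],[0,0,0]]]' 1; python3 -m creep '[[[0,-0.4,11],[0,0,0]],[[0,0,11],[0,0,0]],[[0,0,11],[0,0,0]],[[0,0,0],[0,0,0]],[[0,0,0],[0,0,0]]]'; python3 -m creep '[[[0,0,0],[0,0,0]],[[0,0,0],[0,0,0]],[[0,0,0],[0,0,0]],[[0,0,0],[0,0,0]],[[0,0,0],[0,0,0]],[[0,0,0],[0,0,0]],[[0,0,0],[0,0,0]],[[0,0,0],[0,0,0]]]' 0
```

```text
time_s: 4.95
ee_pos: [0.494, -0.3021, 0.2822]
ee_rot: [[-0.332, 0.904, 0.27], [0.943, 0.318, 0.095], [0.0, 0.287, -0.958]]
ft_force: [-0.4, 1.3, 0.4]
width: 1.002
grip_force: 0.0
time_s: 5.45
ee_pos: [0.5027, -0.2989, 0.2501]
ee_rot: [[-0.333, 0.904, 0.27], [0.943, 0.319, 0.096], [0.001, 0.287, -0.958]]
ft_force: [0.3, -0.8, -0.5]
width: 1.003
grip_force: 0.0
time_s: 6.25
ee_pos: [0.5026, -0.2992, 0.2507]
ee_rot: [[-0.332, 0.904, 0.271], [0.943, 0.318, 0.095], [-0.0, 0.287, -0.958]]
ft_force: [-4.0, 0.4, 5.7]
width: 0.144
grip_force: 58.4
```

Gripped (58 N, width about 12 mm). Next I work out the swivel and tilt arcs about the pivot.

```bash
cat >> h.py <<'E'
piv=np.array([.5162,-.2936,.2])
def about(ax,ang,c=piv): Q=Ro.from_rotvec(np.array(ax)*ang).as_matrix(); return T(Q,c-Q@c)
E
python3 - <<'E'
from h import *
A=cur(); B=about([0,0,1],np.radians(83.8-19.2))@A; rows(A,B,16)
c=np.radians(83.8+90); D=about([np.cos(c),np.sin(c),0],.225+.29)@B; rows(B,D,8)
E
```

```text
16 x [-1.0, 0.1, 0.0] [-0.0, 0.0202, -0.0675]
8 x [-0.0, 3.4, 0.1] [0.0644, 0.0002, 0.0]
```

```bash
R='[[-1,0.1,0],[0,0.0202,-0.0675]]'; python3 -m creep '[[[-1,0.1,0],[0,0.0202,-0.0675]],[[-1,0.1,0],[0,0.0202,-0.0675]],[[-1,0.1,0],[0,0.0202,-0.0675]],[[-1,0.1,0],[0,0.0202,-0.0675]],[[-1,0.1,0],[0,0.0202,-0.0675]],[[-1,0.1,0],[0,0.0202,-0.0675]],[[-1,0.1,0],[0,0.0202,-0.0675]],[[-1,0.1,0],[0,0.0202,-0.0675]]]'; python3 -m creep '[[[-1,0.1,0],[0,0.0202,-0.0675]],[[-1,0.1,0],[0,0.0202,-0.0675]],[[-1,0.1,0],[0,0.0202,-0.0675]],[[-1,0.1,0],[0,0.0202,-0.0675]],[[-1,0.1,0],[0,0.0202,-0.0675]],[[-1,0.1,0],[0,0.0202,-0.0675]],[[-1,0.1,0],[0,0.0202,-0.0675]],[[-1,0.1,0],[0,0.0202,-0.0675]]]'; python3 -m creep '[[[0,0,0],[0,0,0]],[[0,0,0],[0,0,0]]]'; python3 - <<'E'
from h import *
A=cur(); R=A[:3,:3]; b=R[:,1]; yaw=np.degrees(np.arctan2(b[1],b[0])); t=np.arcsin(-b[2]); print(yaw,t,"x level",R[2,0],bot.get_state()["q"])
print("dist",np.linalg.norm(A[:3,3]-piv), (A[:3,3]-piv)@R)
c=np.radians(yaw+90); D=about([np.cos(c),np.sin(c),0],.225-t)@A; rows(A,D,8)
E
```

```text
time_s: 7.05
ee_pos: [0.5085, -0.3059, 0.2509]
ee_rot: [[-0.786, 0.592, 0.179], [0.618, 0.753, 0.225], [-0.002, 0.287, -0.958]]
ft_force: [9.2, -2.6, -4.5]
width: 0.141
grip_force: 58.8
time_s: 7.85
ee_pos: [0.5171, -0.3085, 0.251]
ee_rot: [[-0.995, 0.098, 0.034], [0.103, 0.953, 0.284], [-0.004, 0.286, -0.958]]
ft_force: [17.4, -3.5, -8.4]
width: 0.14
grip_force: 59.9
time_s: 8.05
ee_pos: [0.5175, -0.3083, 0.251]
ee_rot: [[-0.994, 0.1, 0.035], [0.105, 0.953, 0.284], [-0.005, 0.286, -0.958]]
ft_force: [18.6, -3.5, -8.5]
width: 0.143
grip_force: 58.7
84.02822438078526 -0.29054682275917143 x level -0.004891396977542944 [ 60.77596863  36.76025569 -44.14135367  85.16330921   9.03555989
  71.41726076 102.68030163]
dist 0.053126279545450766 [-0.00310697  0.00078164 -0.05302959]
8 x [0.0, 3.4, 0.2] [0.0644, -0.0, -0.0003]
```

```bash
python3 -m creep '[[[-0.3,3.4,0.1],[0.0644,0,0]],[[-0.3,3.4,0.1],[0.0644,0,0]],[[-0.3,3.4,0.1],[0.0644,0,0]],[[-0.3,3.4,0.1],[0.0644,0,0]],[[-0.3,3.4,0.1],[0.0644,0,0]],[[-0.3,3.4,0.1],[0.0644,0,0]],[[-0.3,3.4,0.1],[0.0644,0,0]],[[-0.3,3.4,0.1],[0.0644,0,0]]]';  python3 -m creep '[[[0,0,0],[0,0,0]],[[0,0,0],[0,0,0]]]'; python3 - <<'E'
from h import *
A=cur(); R=A[:3,:3]; b=R[:,1]; print(np.degrees(np.arctan2(b[1],b[0])),np.arcsin(-b[2]),(A[:3,3]-piv)@R)
# measure lamp from top and wrist
s=bot.get_state(); p,d=bot.grab_frame("top"); W=cloud(d,cam("top")); z=W[...,2]
np.savez("top1.npz",p=p,d=d)
p2,d2=bot.grab_frame("side"); np.savez("side1.npz",p=p2,d=d2)
a=cv2.resize(p[160:270,300:410,::-1],(400,400),interpolation=cv2.INTER_CUBIC);b=cv2.resize(p2[100:240,260:400,::-1],(400,400),interpolation=cv2.INTER_CUBIC)
cv2.imwrite("pics/t1.png",np.hstack([a,b]))
E
```

```text
time_s: 8.85
ee_pos: [0.5213, -0.2815, 0.2526]
ee_rot: [[-0.995, 0.102, -0.021], [0.104, 0.969, -0.224], [-0.003, -0.225, -0.974]]
ft_force: [1.6, -2.7, -2.2]
width: 0.14
grip_force: 59.2
time_s: 9.05
ee_pos: [0.5212, -0.2808, 0.2524]
ee_rot: [[-0.995, 0.101, -0.021], [0.103, 0.97, -0.22], [-0.001, -0.221, -0.975]]
ft_force: [4.3, 3.1, 7.1]
width: 0.14
grip_force: 60.9
84.04923507800005 0.22251508600089218 [-0.00373306  0.00135928 -0.05404254]
```

View pics/t1.png

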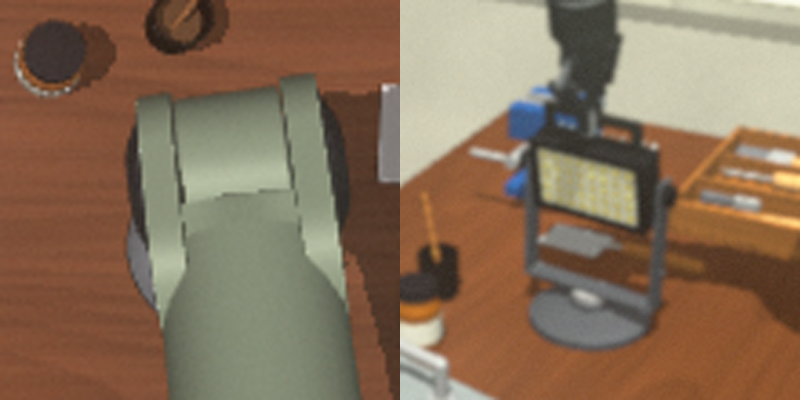

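The left half shows the arm over the lamp. The right half (side view) shows the lens face clearly at (590,185) and the yoke upright. I fit the lens plane from the side depth, and check the box mouth from the lid's edges.

```bash
cat >> h.py <<'E'
def lens(n,P,D,C):
    W=cloud(D,C); hsv=cv2.cvtColor(P,cv2.COLOR_RGB2HSV)
    m=(np.linalg.norm(W-piv,axis=2)<.10)&(abs(W[...,2]-.2)<.07)&(hsv[...,0]>18)&(hsv[...,0]<45)&(hsv[...,1]>40)&(hsv[...,2]>110)
    m=cv2.erode(m.astype(np.uint8),np.ones((2,2)))>0
    q=W[m]; 
    for _ in range(4):
        c=q.mean(0); nrm=np.linalg.svd(q-c)[2][2]; r=(q-c)@nrm; q=q[abs(r)<max(.002,2*r.std())]
    nrm*=np.sign(nrm@(C[2]-c)); pc=np.array(cv2.minAreaRect(np.c_[q@np.cross([0,0,1],nrm),q[:,2]].astype(np.float32))[0])
    print(n,len(q),"c",c.round(4),"rms",r.std().round(4),"yaw",np.degrees(np.arctan2(nrm[1],nrm[0])).round(2),"tilt",np.arcsin(-nrm[2]).round(4))
E
python3 - <<'E'
from h import *
s=np.load("side1.npz"); lens("side",s["p"],s["d"],cam("side"))
p=np.load("top0.npz"); W=cloud(p["d"],cam("top")); z=W[...,2]
m=(z>.122)&(z<.135); m[:,:155]=0;m[:,275:]=0;m[:140]=0;m[270:]=0
yb=np.radians(78.9); x=np.array([np.cos(yb),np.sin(yb)]); y=np.array([-x[1],x[0]]); h=np.array([.5598,.0930])
q=W[m][:,:2]-h; u=q@x; v=q@y; print("x ext",np.percentile(u,[.3,99.7]),"y ext",np.percentile(v,[.3,99.7]), cv2.minAreaRect(W[m][:,:2].astype(np.float32)))
E
```

```text
side 472 c [ 0.518  -0.268   0.1942] rms 0.0015 yaw 83.44 tilt 0.2189
x ext [-0.03265622  0.20791386] y ext [-0.16271797  0.16030252] ((0.5782573819160461, 0.17909426987171173), (0.24515193700790405, 0.3253856897354126), 79.05242919921875)
```

The lens plane reads yaw 83.4°, tilt 0.219. The tool reads 84.0°, 0.2225, and the target is 83.7°, 0.2245, so it is aimed within about 0.4°. I release, back off along the head's axis, and check.

```bash
python3 -m creep '[[[0,0,0],[0,0,0]],[[0,0,0],[0,0,0]],[[0,0,0],[0,0,0]],[[0,0,0],[0,0,0]],[[0,0,0],[0,0,0]],[[0,0,0],[0,0,0]]]' 1;  python3 -m creep '[[[0,0,-10],[0,0,0]],[[0,0,-20],[0,0,0]],[[0,0,-35],[0,0,0]],[[0,0,-35],[0,0,0]],[[0,0,-35],[0,0,0]],[[0,0,0],[0,0,0]],[[0,0,0],[0,0,0]]]'; python3 - <<'E'
from h import *
for i in range(3):
    p,d=bot.grab_frame("side"); lens("side",p,d,cam("side"))
s=bot.get_state(); p,d=bot.grab_frame("wrist"); C=cam("wrist",s); W=cloud(d,C)
q=W[(np.hypot(W[...,0]-.52,W[...,1]+.28)<.085)&(W[...,2]>.266)&(W[...,2]<.31)]
q=q[q[:,2]>np.percentile(q[:,2],95)-.012]
r=cv2.minAreaRect(q[:,:2].astype(np.float32)); print(r,np.percentile(q[:,2],[50,97])); np.savez("w4.npz",p=p,d=d); print(s["q"],s["ee_pos"])
E
```

```text
time_s: 9.75
ee_pos: [0.5203, -0.2813, 0.2519]
ee_rot: [[-0.995, 0.102, -0.023], [0.105, 0.97, -0.221], [0.0, -0.222, -0.975]]
ft_force: [-0.2, -0.0, 0.4]
width: 0.999
grip_force: 0.0
time_s: 10.45
ee_pos: [0.5236, -0.2511, 0.3845]
ee_rot: [[-0.995, 0.102, -0.022], [0.104, 0.97, -0.222], [-0.001, -0.223, -0.975]]
ft_force: [-0.5, 0.1, -0.7]
width: 0.996
grip_force: 0.0
side 477 c [ 0.5174 -0.2677  0.1946] rms 0.0017 yaw 83.83 tilt 0.211
side 488 c [ 0.5183 -0.2683  0.193 ] rms 0.0016 yaw 83.88 tilt 0.2116
side 501 c [ 0.5172 -0.2676  0.1937] rms 0.0017 yaw 83.97 tilt 0.2111
((0.5179705023765564, -0.2730525732040405), (0.014039885252714157, 0.12735004723072052), 83.33009338378906) [0.28837094 0.29022091]
[ 40.22920357  19.94251682 -38.15162007  87.51598776  25.55107282
  78.40249322  82.09273661] [ 0.52307662 -0.25157606  0.38279398]
```

The lamp stayed put. Tilt reads 0.211 (lens plane) and 0.245 (bar offset), mean about 0.225 against 0.2245 wanted, and yaw is 83.3–83.9° against 83.7°. Good. Now the lid handle: hover and measure.

```bash
python3 - <<'E'
from h import *
rows(cur(),T(toolR(78.9),[.56,.093,.30]),12)
E
```

```text
12 x [1.1, 29.6, 3.4] [-0.0187, 0.0007, 0.0074]
```

```bash
python3 -m creep '[[[1,29.5,3.5],[-0.0187,0.0007,0.0074]],[[1,29.5,3.5],[-0.0187,0.0007,0.0074]],[[1,29.5,3.5],[-0.0187,0.0007,0.0074]],[[1,29.5,3.5],[-0.0187,0.0007,0.0074]],[[1,29.5,3.5],[-0.0187,0.0007,0.0074]],[[1,29.5,3.5],[-0.0187,0.0007,0.0074]],[[1,29.5,3.5],[-0.0187,0.0007,0.0074]],[[1,29.5,3.5],[-0.0187,0.0007,0.0074]]]';python3 -m creep '[[[1,29.5,3.5],[-0.0187,0.0007,0.0074]],[[1,29.5,3.5],[-0.0187,0.0007,0.0074]],[[1,29.5,3.5],[-0.0187,0.0007,0.0074]],[[1,29.5,3.5],[-0.0187,0.0007,0.0074]],[[0,0,0],[0,0,0]],[[0,0,0],[0,0,0]]]'; python3 - <<'E'
from h import *
s=bot.get_state(); p,d=bot.grab_frame("wrist"); C=cam("wrist",s); W=cloud(d,C); z=W[...,2]
q=W[(np.hypot(W[...,0]-.56,W[...,1]-.093)<.085)&(z>.158)&(z<.185)]
r=cv2.minAreaRect(q[:,:2].astype(np.float32)); print(r,np.percentile(q[:,2],[50,97]),len(q))
lid=W[(np.hypot(W[...,0]-.57,W[...,1]-.15)<.1)&(z>.115)&(z<.14)]; print("lid z",np.median(lid[:,2]))
h=np.array([*r[0],.168]); print(s["ee_pos"]); 
A=T(toolR(78.9),[*r[0],.137]); rows(cur(),A,6)
cv2.imwrite("pics/w5.png",p[:,:,::-1])
E
```

```text
time_s: 11.45
ee_pos: [0.5452, -0.0231, 0.3177]
ee_rot: [[-0.986, 0.164, -0.01], [0.164, 0.984, -0.073], [-0.002, -0.074, -0.997]]
ft_force: [1.2, 0.1, -0.5]
width: 0.997
grip_force: 0.0
time_s: 12.05
ee_pos: [0.5618, 0.0921, 0.2985]
ee_rot: [[-0.981, 0.192, 0.0], [0.192, 0.981, -0.0], [-0.0, -0.0, -1.0]]
ft_force: [0.5, -0.1, 0.4]
width: 1.002
grip_force: 0.0
((0.5600696802139282, 0.09532079100608826), (0.01341676153242588, 0.13207298517227173), 78.70793151855469) [0.1731335  0.17509636] 2285
lid z 0.12967429026109162
[0.5617752  0.09205784 0.29847016]
6 x [0.4, 0.6, 26.9] [-0.0001, 0.0001, -0.0]
```

View pics/w5.png

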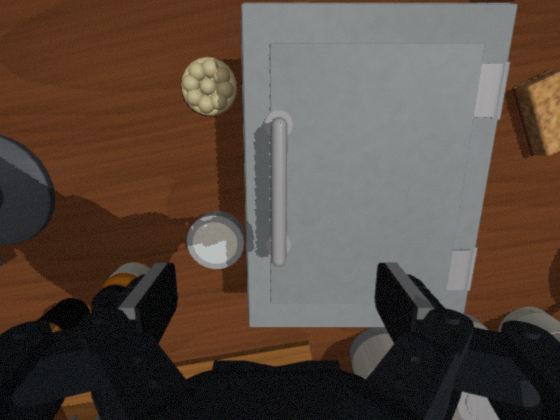

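The bar is at column 279 (rows 118–262), parallel to the tool and centred between the open fingers. Descend and close.

```bash
python3 -m creep '[[[0.4,0.5,26],[0,0,0]],[[0.4,0.5,26],[0,0,0]],[[0.4,0.5,26],[0,0,0]],[[0.4,0.5,26],[0,0,0]],[[0.4,0.5,20],[0,0,0]],[[0.4,0.5,19],[0,0,0]],[[0,0,19],[0,0,0]],[[0,0,0],[0,0,0]]]'; python3 -m creep '[[[0,0,0],[0,0,0]],[[0,0,0],[0,0,0]],[[0,0,0],[0,0,0]],[[0,0,0],[0,0,0]],[[0,0,0],[0,0,0]],[[0,0,0],[0,0,0]],[[0,0,0],[0,0,0]],[[0,0,0],[0,0,0]]]' 0; python3 - <<'E'
from h import *
A=cur(); yb=np.radians(78.9); x=np.array([np.cos(yb),np.sin(yb),0]); hg=np.array([.560,.094,.122])+.205*x
ax=np.cross([0,0,1],x)  # box left
B=about(ax,-.25,hg)@A
if B[2,3]<A[2,3]: B=about(ax,.25,hg)@A
print(A[:3,3],B[:3,3]); rows(A,B,25)
E
```

```text
time_s: 12.9
ee_pos: [0.5594, 0.094, 0.1352]
ee_rot: [[-0.981, 0.193, -0.002], [0.194, 0.981, -0.001], [0.001, -0.001, -1.0]]
ft_force: [-0.1, -0.2, -0.1]
width: 1.0
grip_force: 0.0
time_s: 13.7
ee_pos: [0.5605, 0.0948, 0.1376]
ee_rot: [[-0.981, 0.193, 0.002], [0.193, 0.981, -0.001], [-0.002, -0.001, -1.0]]
ft_force: [-4.0, -4.6, 9.0]
width: 0.143
grip_force: 58.4
[0.56054289 0.09476869 0.13763953] [0.5625096  0.10479312 0.18765867]
25 x [-0.0, 0.2, -2.0] [0.01, -0.0, -0.0]
```

Handle gripped (58 N). Raise slowly along the hinge arc.

```bash
python3 -m creep '[[[0,0.2,-2],[0.01,0,0]],[[0,0.2,-2],[0.01,0,0]],[[0,0.2,-2],[0.01,0,0]],[[0,0.2,-2],[0.01,0,0]],[[0,0.2,-2],[0.01,0,0]],[[0,0.2,-2],[0.01,0,0]],[[0,0.2,-2],[0.01,0,0]],[[0,0.2,-2],[0.01,0,0]]]'
```

```text
time_s: 14.5
ee_pos: [0.5608, 0.0964, 0.1531]
ee_rot: [[-0.981, 0.193, -0.014], [0.193, 0.978, -0.081], [-0.001, -0.082, -0.997]]
ft_force: [0.5, -8.4, -1.6]
width: 0.142
grip_force: 59.8
```

```bash
python3 -m creep '[[[0,0.2,-2],[0.01,0,0]],[[0,0.2,-2],[0.01,0,0]],[[0,0.2,-2],[0.01,0,0]],[[0,0.2,-2],[0.01,0,0]],[[0,0.2,-2],[0.01,0,0]],[[0,0.2,-2],[0.01,0,0]],[[0,0.2,-2],[0.01,0,0]],[[0,0.2,-2],[0.01,0,0]]]'
```

```text
time_s: 15.3
ee_pos: [0.5614, 0.0993, 0.1689]
ee_rot: [[-0.981, 0.191, -0.03], [0.194, 0.968, -0.16], [-0.001, -0.163, -0.987]]
ft_force: [-2.0, -10.5, 1.7]
width: 0.137
grip_force: 60.0
```

```bash
python3 -m creep '[[[0,0,-2],[0.01,0,0]],[[0,0,-2],[0.01,0,0]],[[0,0,-2],[0.01,0,0]],[[0,0,-2],[0.01,0,0]],[[0,0,-2],[0.01,0,0]],[[0,0,-2],[0.01,0,0]],[[0,0,-2],[0.01,0,0]],[[0,0,0],[0,0,0]]]'; python3 - <<'E'
from h import *
s=bot.get_state(); yb=np.radians(78.9); x=np.array([np.cos(yb),np.sin(yb),0]); hg=np.array([.560,.094,.122])+.205*x; y=np.cross([0,0,1],x)
for n in ("side","top"):
    p,d=bot.grab_frame(n); W=cloud(d,cam(n)); L=(W-hg)@np.c_[x,y,[0,0,1]]
    m=(L[...,0]>-.17)&(L[...,0]<-.02)&(abs(L[...,1])<.13)&(L[...,2]<.09)&(L[...,2]>-.02)
    if n=="side": np.savez("side2.npz",p=p,d=d)
    q=L[m]; 
    for _ in range(5):
        f=np.polyfit(q[:,0],q[:,2],1); r=q[:,2]-np.polyval(f,q[:,0]); q=q[abs(r)<max(.003,1.5*r.std())]
    print(n,len(q),"angle",-np.arctan(f[0]),"gap mm",238*np.sin(-np.arctan(f[0])))
    if n=="side": lens(n,p,d,cam(n))
    cv2.imwrite(f"pics/{n}2.png",p[:,:,::-1])
t=s["ee_rot"]; print("tool tilt",np.arcsin(-t[2,1]),s["ft_force"],s["ee_pos"],s["width"])
E
```

```text
time_s: 16.1
ee_pos: [0.5621, 0.103, 0.1829]
ee_rot: [[-0.981, 0.188, -0.042], [0.193, 0.955, -0.226], [-0.002, -0.23, -0.973]]
ft_force: [1.2, -7.1, 0.1]
width: 0.142
grip_force: 59.9
side 3793 angle 0.22276871932876022 gap mm 52.58152309507746
side 510 c [ 0.5195 -0.2681  0.1938] rms 0.0016 yaw 83.86 tilt 0.2091
top 645 angle 0.2278521691553517 gap mm 53.76080340140408
tool tilt 0.23180969463012097 [ 1.20775321 -7.13830845  0.07018544] [0.56211113 0.10298488 0.18286239] 0.14218910529973508
```

View pics/side2.png

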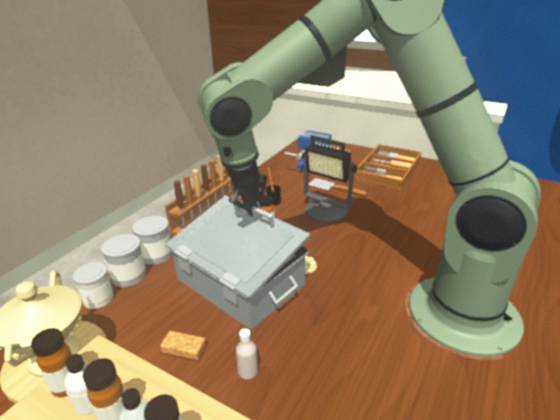

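The side view shows the lid open at (240,235), held by the gripper, the lamp facing the box at (328,165), and the bystanders in place. The gap is about 53–54 mm, so I raise a touch more, let it settle and check.

```bash
python3 -m creep '[[[0,0,-2],[0.01,0,0]],[[0,0,-2],[0.01,0,0]],[[0,0,-1.5],[0.006,0,0]],[[0,0,0],[0,0,0]],[[0,0,0],[0,0,0]],[[0,0,0],[0,0,0]],[[0,0,0],[0,0,0]],[[0,0,0],[0,0,0]]]'; python3 - <<'E'
from h import *
yb=np.radians(78.9); x=np.array([np.cos(yb),np.sin(yb),0]); hg=np.array([.560,.094,.122])+.205*x; y=np.cross([0,0,1],x)
for i in range(2):
    p,d=bot.grab_frame("side"); W=cloud(d,cam("side")); L=(W-hg)@np.c_[x,y,[0,0,1]]
    q=L[(L[...,0]>-.17)&(L[...,0]<-.02)&(abs(L[...,1])<.13)&(L[...,2]<.09)&(L[...,2]>-.02)]
    for _ in range(5):
        f=np.polyfit(q[:,0],q[:,2],1); r=q[:,2]-np.polyval(f,q[:,0]); q=q[abs(r)<max(.003,1.5*r.std())]
    print(len(q),"gap mm",238*np.sin(-np.arctan(f[0])))
s=bot.get_state(); print(np.arcsin(-s["ee_rot"][2,1]),abs(s["joint_velocities"]).max(),s["time_s"])
E
```

```text
time_s: 17.0
ee_pos: [0.5624, 0.1047, 0.1881]
ee_rot: [[-0.981, 0.187, -0.047], [0.192, 0.949, -0.25], [-0.002, -0.254, -0.967]]
ft_force: [1.9, -4.6, -0.4]
width: 0.141
grip_force: 59.9
3872 gap mm 58.804453015222435
3874 gap mm 59.14584859493756
0.2567080750202526 0.13998498926904487 17.1
```

```bash
python3 -c "
from workcell import bot
print(bot.hand_in())"
```

```text
the job is handed in; nothing more can be done
None
```

I handed the job in at about 17 s: the lamp is aimed at the box mouth to within about half a degree in swivel and 1° in tilt, and the gripper is holding the lid still with its front edge about 59 mm up.

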